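Start and close a quick-thread canister lid

TASK

Two identical canisters are bolted to the bench; on one the lid stands high, resting on top of its thread. Take that lid by its grip bar, turn it backward (anticlockwise from above) until it can drop, lower it into the thread start, then turn it forward (clockwise) until the bar lines up with the two long ribs on the canister's sides. Let go, and leave the other, closed lid alone.

Things in the scene. Friction and masses are not known exactly. Their poses are not given: they have to be found in the camera images.
- lid_grip (a point): Middle of the upright grip bar on the high, loose lid (grey cap, 73 mm wide, 0.15 kg). Bar 60 long, 16 wide, 26 mm tall above the flat cap; point half-way up. x along the bar, z up. Starts 120 mm above the canister's origin, bar 18-40 degrees anticlockwise of closed. At 61-89 (best 75) degrees it can be lowered 10 mm, till the cap sits on the rim; it does not sink while held.
- canister: Canister under the high lid, fixed: aluminium, 89 mm wide, shoulder 70 mm high, 108 mm flange. Origin: centre of underside, z up. x = bar direction when closed (0 degrees), marked by 2 dark ribs up its sides and onto the shoulder; 2 small studs at 75 degrees anticlockwise mark where the lid drops. Lowered, the lid turns clockwise freely, 2 mm vertical play, to a hard stop 3 degrees past closed.
- spare_lid_grip (a point): Middle of the grip bar on the other, identical canister's closed lid: it sits low (point 110 mm above the bench, against 120 mm for the high lid), bar in line with its ribs. To be left alone. Same size and axes as the high lid's bar.
- spare_lid (a joint): Angle of the closed lid in rad: 0 closed, grows as it is turned anticlockwise.
Mind the look-alikes: they are no part of the job. Leave any purple or red look-alike of the part that bears lid_grip alone. Leave any red look-alike of the canister alone.

How it is judged:
By the outcome, as a careful person would: the job done as asked, in the order asked, and still so for the second after the job is handed in, with the robot touching nothing.
It also fails if it takes over 35 s, if anything falls off the work surface, if the arm or the gripper's body presses on something with over 40 N, if the wrist force passes 120 N, or if a joint passes its speed limit or range.

ROBOT

A 6-joint arm with a two-finger parallel gripper is mounted at the origin on a cart in front of the work surface, level with it; the furniture and walls round the work are solid. World frame = base frame: x ahead of the robot, y to its left, z up, the work surface at z = 0. Lengths are in m, angles in rad, forces in N, time in s.
With the tool pointing down it reaches from about 0.35 to 0.925 m from the base axis. Payload 6.4 kg.
Tool frame: the origin (TCP) lies on the centre line of the jaws, within the pads' length; the fingertips stand 25 mm ahead of it and the grasp point (between the pads) lies 6 mm ahead of it; z points along the fingers, y is the line along which they close (so a half turn about z gives the same grasp; the last joint's range is limited). The gripper opens to 94 mm and grips with 3 to 60 N. Pads are 16 mm wide; open, the fingers measure 119 mm over their backs; the gripper's body (75 mm by 177 mm) begins 78 mm behind the grasp point.
Start: joints at [1.123, 0.245, 1.558, -0, 1.339, -0.174], TCP at [0.176, 0.626, 0.23] pointing down, gripper open.
Joint ranges: [-3.13, 3.13], [-1.02, 2.26], [0.13, 2.54], [-0.95, 4.09], [0.21, 2.88], [-2.74, 2.74]. Speed limits (rad/s): [2.57, 2.57, 3.14, 3.14, 3.14, 3.14].

INTERFACE

Orientations are given as a unit quaternion [x, y, z, w].
In Python, from rig import env, planner, viewer, job, status gives the robot as it stands. The module is installed in compiled form; this text tells all that it offers. Calls block until the motion is done:
- env.move_ptp(position, orientation): joint-space move of the TCP to a pose.
- env.line_to(position, frame=None, rate=0.15): straight line of the TCP; frame=None keeps the orientation; rate is the mean speed in m/s.
- env.move_j(angles): joint-space move.
- env.ungrasp() and env.grab(f_grip=None): open the fingers fully, or close them until they stop; f_grip is the grip in N (None keeps the last).
- env.hold(seconds).
- planner.ik(position, orientation): joint angles nearest the present ones, or None.
- viewer.read_camera(name): name is "scene" or "side" or "wrist"; returns a dict with "img" (480x640x3 uint8, red, green, blue), "fov_y" (degrees; the focal length in pixels is half the picture's height over the tangent of half this angle, whatever the lens; pixels are square), "cx", "cy" (the principal point, pixels), "k1" (the pictures are not rectified: a ray, as slopes to the right and down, at radius r is drawn at 1 + k1 r^2 times it, then the intrinsics apply), "R" (3x3) and "t" (3): a world point X has camera coordinates R X + t. Camera axes: x right, y down, z forward; pixel columns grow to the right and rows downward; lengths in m; the calibration is good to about 2 mm. A picture is of the moment at which its call begins. There is no depth.
A pose or a line that the arm cannot do raises env.Unreachable and nothing moves.
- job.job_done(): hands the job in; it is judged then, once.
Trained networks look in the newest picture that a camera, given by its name, has taken for a name from the list of things; names that differ only in an ending like _2 or _b are one class to them, and where a whole thing is asked for, a point or a joint stands for the part that bears it (a point fixed in the world has none). Each returns a list of dicts, best first, with "score" (0 to 1); they miss things now and then, are a little off and sometimes report something else, mostly with a low value. They report only what shows in the picture. A call takes as long as a camera call. They do not tell look-alikes from the thing itself.
- viewer.outline_of(camera, query): "region" (480x640 bool, what is visible of it) and "point" ([column, row] in pixels, amid what is visible of it).
- viewer.spot_point(camera, query): "point" ([column, row] in pixels: a listed point, or the origin of a listed thing).
Readings, each from a call of its own:
- status.current_clock(): time.
- status.current_joint_pos(): joint angles.
- status.current_joint_velocities(): joint speeds.
- status.current_effort(): joint torques, N m.
- status.current_position(): TCP position.
- status.current_orientation(): TCP orientation.
- status.current_contact_force(): force on the tool from outside, world axes, zero at the start.
- status.current_torque(): the same for the moment, N m.
- status.current_grip_width(): opening from 0.0 (shut) to 1.0 (fully open).
- status.current_grasp_force(): force on a finger pad.
Only numpy, scipy, OpenCV 4.12 (cv2) and the standard library are available. Lean on these libraries where they do the work, as an engineer would, in place of code of your own. Each camera call takes 0.05 s, during which the arm holds its last target. There are 200 camera calls.

## Working session

There is one attempt and no reset: what is moved stays moved. The work goes in short steps, each a Python script; the robot and the scene stay as the last script left them, time stands still between calls to the robot, and variables do not carry over. Pictures are saved under pics/ and viewed, at most 10 in all, crops included, and the job is handed in when it is done.

```bash
mkdir -p pics; cat > h.py <<'E'
import numpy as np, cv2
from rig import env, planner, viewer, job, status
def K(c):
    f=240/np.tan(np.radians(c["fov_y"])/2); return f
def ray(c,p):
    f=K(c); d=np.array([(p[0]-c["cx"])/f,(p[1]-c["cy"])/f]); u=d.copy()
    for _ in range(20): u=d/(1+c["k1"]*(u@u))
    R=np.array(c["R"]); v=R.T@np.r_[u,1]; return -R.T@np.array(c["t"]), v
def at_z(c,p,z):
    o,v=ray(c,p); return o+v*(z-o[2])/v[2]
def proj(c,X):
    x=np.array(c["R"])@np.array(X)+np.array(c["t"]); u=x[:2]/x[2]; u=u*(1+c["k1"]*(u@u)); return u*K(c)+[c["cx"],c["cy"]]
def save(c,n): cv2.imwrite("pics/"+n,c["img"][:,:,::-1])
E
python3 - <<'E'
from h import *
np.set_printoptions(precision=4,suppress=True)
ims=[]
for n in ["scene","side","wrist"]:
    c=viewer.read_camera(n); ims.append(c["img"])
    for q,z in [("lid_grip",.12),("spare_lid_grip",.11),("canister",0)]:
        for d in viewer.spot_point(n,q): print(n,q,round(d["score"],2),np.array(d["point"]),at_z(c,d["point"],z))
    o,v=ray(c,(c["cx"],c["cy"])); print(n,o,v,c["fov_y"],c["k1"])
    save(c,n+"0.png")
print(status.current_clock(),status.current_orientation())
E
```

```text
scene lid_grip 0.6 [264.7 229.7] [0.4798 0.1459 0.12  ]
scene lid_grip 0.59 [166.8 261.7] [0.2956 0.2283 0.12  ]
scene spare_lid_grip 0.77 [393.5 278.4] [ 0.4712 -0.1372  0.11  ]
scene canister 0.6 [431.5 280.1] [ 0.6516 -0.1513  0.    ]
scene canister 0.55 [266.  277.4] [0.4806 0.1537 0.    ]
scene [-0.1584 -0.3833  0.5863] [ 0.7163  0.4746 -0.5116] 53.71141802657594 -0.0536315804648291
side lid_grip 0.85 [283.5 201.6] [0.4787 0.1563 0.12  ]
side lid_grip 0.78 [234.8 191.9] [0.3789 0.2152 0.12  ]
side spare_lid_grip 0.92 [305.7 303.7] [ 0.4742 -0.1477  0.11  ]
side canister 0.86 [284.9 245.7] [0.4775 0.1576 0.    ]
side canister 0.63 [398.2 335. ] [ 0.6472 -0.1505 -0.    ]
side [ 0.3703 -0.8012  0.7514] [ 0.1396  0.7929 -0.5931] 47.96411682992064 -0.09633969241455512
wrist [0.1115 0.6449 0.3844] [ 0.2279 -0.0635 -0.9716] 68.47592913737489 0.021724711409735458
0.6 [ 0.1365  0.9906 -0.      0.    ]
```

View pics/scene0.png

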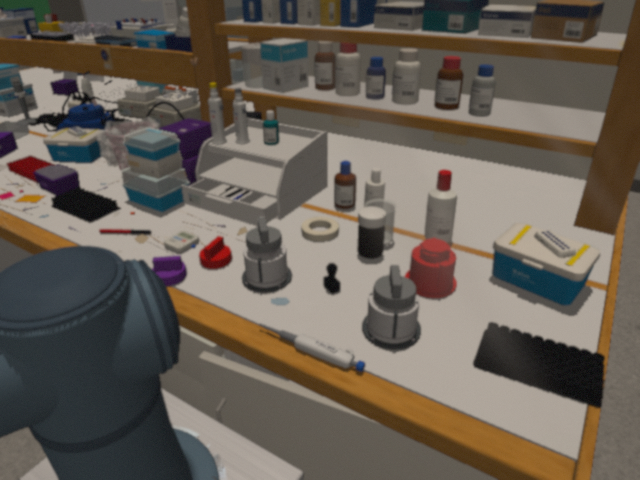

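View pics/side0.png

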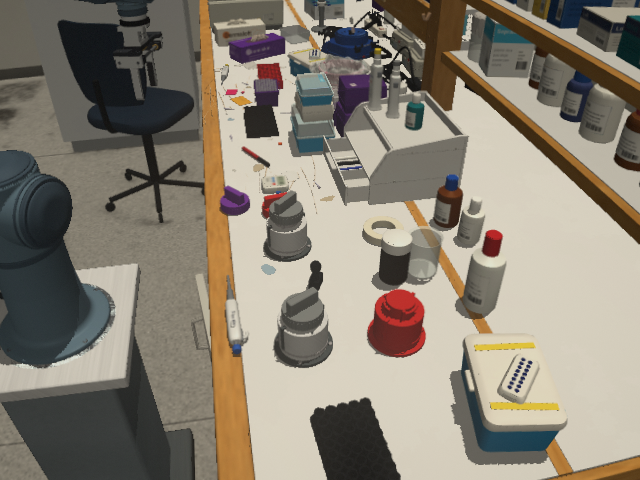

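The scene picture shows grey canisters A at about (265,258) and B at about (393,310), with a red look-alike canister at (432,270). There are also purple and red loose lids at (168,268) and (215,250). I'll triangulate the bar heights and look at A from above.

```bash
python3 - <<'E'
from h import *
np.set_printoptions(precision=4,suppress=True)
c1=viewer.read_camera("scene");c2=viewer.read_camera("side")
def tri(p,q):
    o1,v1=ray(c1,p);o2,v2=ray(c2,q)
    s=np.linalg.lstsq(np.c_[v1,-v2],o2-o1,rcond=None)[0]; a,b=o1+s[0]*v1,o2+s[1]*v2; return (a+b)/2,np.linalg.norm(a-b)
print(tri((264.7,229.7),(283.5,201.6)),tri((393.5,278.4),(305.7,303.7)))
env.move_ptp([0.478,0.150,0.27],[.1365,.9906,0,0])
c=viewer.read_camera("wrist"); save(c,"w1.png")
for q,z in [("lid_grip",.12),("canister",0)]:
    for d in viewer.spot_point("wrist",q): print(q,round(d["score"],2),np.array(d["point"]),at_z(c,d["point"],z))
print(status.current_joint_pos(),status.current_clock())
E
```

```text
(array([0.4771, 0.1447, 0.1245]), np.float64(0.005359313307323028)) (array([ 0.4764, -0.1368,  0.1033]), np.float64(0.005957283891205534))
lid_grip 0.84 [326.  237.8] [0.4823 0.1558 0.12  ]
lid_grip 0.8 [472.1  74.5] [0.3858 0.3019 0.12  ]
lid_grip 0.58 [445. 186.] [0.4659 0.2654 0.12  ]
canister 0.51 [ 20.2 302.7] [ 0.4865 -0.2461  0.    ]
[ 0.0786 -0.1443  1.8897  0.0001  1.3964 -1.2195] 2.8833
```

View pics/w1.png

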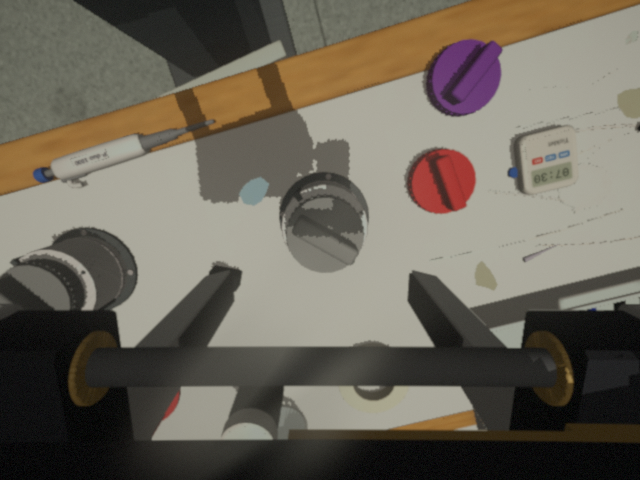

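A is the high one, with its bar at 0.1245 m against 0.103 m for B. In the wrist picture A's lid is at (325,238), with the bar running about (297,215)–(355,258). I'll enlarge a crop to see the bar, ribs and studs.

```bash
python3 - <<'E'
from h import *
im=cv2.imread("pics/w1.png")[160:285,262:387]
im=cv2.resize(im,(600,600),interpolation=cv2.INTER_CUBIC); im=np.clip(255*(im/255.)**0.6,0,255).astype(np.uint8); cv2.imwrite("pics/w1c.png",im)
E
```

```text
(no output)
```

View pics/w1c.png

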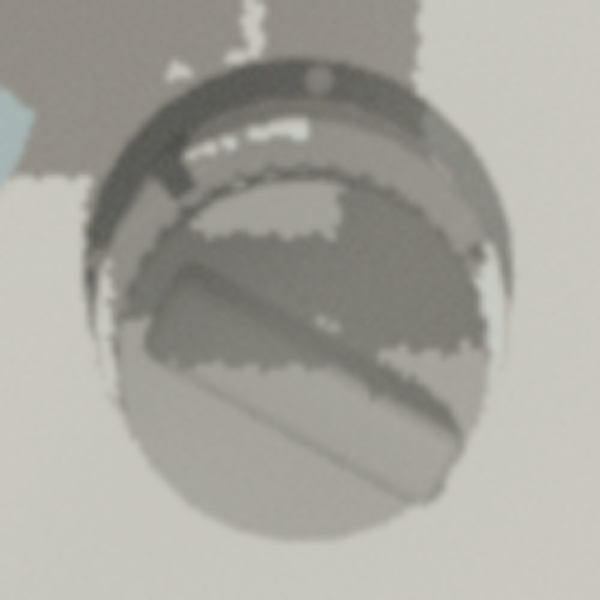

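```bash
python3 - <<'E'
from h import *
from scipy.optimize import least_squares
np.set_printoptions(precision=4,suppress=True)
c=viewer.read_camera("wrist")
P=lambda x,y,z: at_z(c,(262+x/4.8-.4,160+y/4.8-.4),z)
ang=lambda a,b: np.degrees(np.arctan2(*(b-a)[1::-1]))
a,b=P(150,352,.133),P(418,502,.133); print("low edge",a,b,ang(a,b),np.linalg.norm(b-a))
a2,b2=P(195,290,.133),P(458,440,.133); print("up edge",a2,b2,ang(a2,b2),np.linalg.norm(b2-a2)); print("bar ctr",(a+b+a2+b2)/4)
pts=np.array([P(x,y,.107)[:2] for x,y in [(122,410),(160,470),(210,520),(275,541),(340,535),(400,505),(465,430),(485,370)]])
s=least_squares(lambda v:np.hypot(*(pts-v).T)-.0365,[.48,.15]); C=np.r_[s.x,0]; print("cap ctr",C,s.fun)
fl=np.array([P(x,y,.003)[:2] for x,y in [(92,200),(130,130),(190,85),(300,57),(400,85),(460,130),(495,180)]])
s=least_squares(lambda v:np.hypot(*(fl-v).T)-.054,[.48,.15]); print("flange ctr",s.x,s.fun)
for n,x,y in [("rib",155,152),("rib",172,172),("rib",187,190),("stud",478,255)]:
    for z in (.07,):
        p=P(x,y,z); print(n,z,p,np.linalg.norm((p-C)[:2]),ang(C,p))
B=viewer.read_camera("wrist")["img"]
E
```

```text
low edge [0.4677 0.1306 0.133 ] [0.5071 0.169  0.133 ] 44.363797342551315 0.055018575785922404
up edge [0.4592 0.1413 0.133 ] [0.4978 0.1788 0.133 ] 44.203250747390385 0.053786251353219745
bar ctr [0.483  0.1549 0.133 ]
cap ctr [0.4809 0.1541 0.    ] [-0.0009 -0.0014  0.0006  0.001   0.0005 -0.0005 -0.0009 -0.0005]
flange ctr [0.4828 0.1541] [ 0.0002  0.0006 -0.0002 -0.0002 -0.0006  0.0001  0.0008]
rib 0.07 [0.439  0.1353 0.07  ] 0.04594727006944337 -155.77909931926993
rib 0.07 [0.4439 0.1375 0.07  ] 0.04054955353742331 -155.7982145213697
rib 0.07 [0.4484 0.1395 0.07  ] 0.03570457810902543 -155.74300365470518
stud 0.07 [0.478  0.1947 0.07  ] 0.040677123384278015 94.11743940752741
```

Measured so far: centre about (0.482, 0.1545), bar about 44°, ribs about 22.5°. The bar is therefore about 21° from closed, which fits the given range. I'll align the gripper with the bar and look once more from this opposite side.

```bash
cat >> h.py <<'E'
def q(psi): a=np.radians(psi)/2; return [np.cos(a),np.sin(a),0,0]
E
python3 - <<'E'
from h import *
np.set_printoptions(precision=4,suppress=True)
env.move_ptp([0.482,0.1545,0.24],q(44.3))
c=viewer.read_camera("wrist"); save(c,"w2.png")
for d in viewer.spot_point("wrist","lid_grip"): print(round(d["score"],2),np.array(d["point"]),at_z(c,d["point"],.12))
p=proj(c,[.482,.1545,.09]).astype(int); print(p,status.current_joint_pos(),status.current_clock())
x0,y0=max(p[0]-80,0),max(p[1]-80,0); print(x0,y0)
im=cv2.imread("pics/w2.png")[y0:y0+150,x0:x0+160]
im=cv2.resize(im,None,fx=4,fy=4,interpolation=cv2.INTER_CUBIC); im=np.clip(255*(im/255.)**0.6,0,255).astype(np.uint8); cv2.imwrite("pics/w2c.png",im)
E
```

```text
0.71 [324.9 244.7] [0.4858 0.1525 0.12  ]
0.69 [211.7 129.2] [0.49  0.274 0.12 ]
0.64 [111.3 174.3] [0.4118 0.3068 0.12  ]
[319 237] [ 0.0859 -0.1066  1.9105 -0.      1.3375  0.8832] 4.9083
239 157
```

View pics/w2c.png

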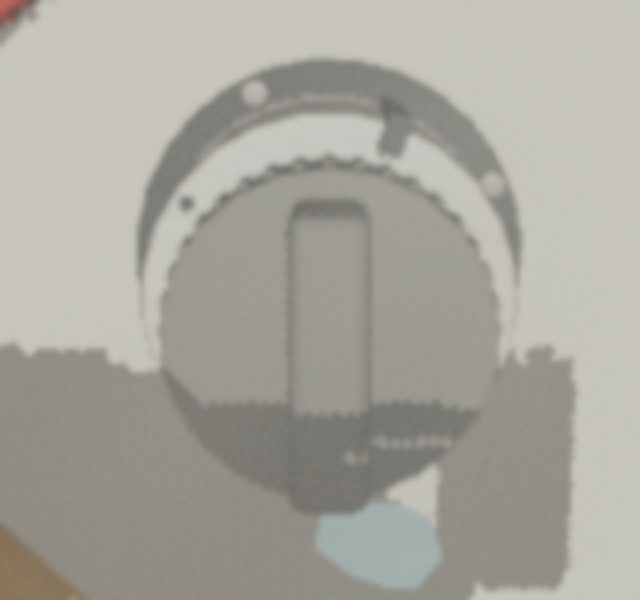

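The bar is upright in the image, between columns 291 and 369 of the crop. The rib is at (397,130) and the stud at (187,203).

```bash
python3 - <<'E'
from h import *
from scipy.optimize import least_squares
np.set_printoptions(precision=4,suppress=True)
c=viewer.read_camera("wrist")
P=lambda x,y,z: at_z(c,(239+x/4-.4,157+y/4-.4),z)
ang=lambda a,b: np.degrees(np.arctan2(*(b-a)[1::-1]))
for x,y in [(291,370)]:
    l0,l1,r0,r1=P(290,500,.133),P(292,220,.133),P(370,500,.133),P(369,220,.133)
    print("bar",ang(l0,l1),ang(r0,r1),(l0+l1+r0+r1)/4, np.linalg.norm(l0-r0))
def circ(pts,z,r):
    p=np.array([P(x,y,z)[:2] for x,y in pts]); s=least_squares(lambda v:np.hypot(*(p-v).T)-r,[.48,.15]); print(s.x,s.fun); return s.x
cc=circ([(161,330),(175,395),(210,445),(260,485),(400,490),(450,450),(487,390),(500,325)],.107,.0365)
cf=circ([(138,250),(160,170),(210,105),(265,70),(325,58),(400,72),(470,125),(510,190),(521,250)],.003,.054)
C=np.r_[(cc+cf)/2,0]
for n,x,y in [("rib",397,128),("rib",393,150),("stud",187,203)]:
    p=P(x,y,.07); print(n,p,np.linalg.norm((p-C)[:2]),ang(C,p))
E
```

```text
bar 43.61363972803342 44.95756274546225 [0.4845 0.1554 0.133 ] 0.01565498176298802
[0.4846 0.1552] [-0.001  -0.0008 -0.0008  0.0004  0.0013 -0.0004 -0.0013 -0.0012]
[0.4828 0.1535] [-0.0001 -0.001  -0.0006  0.0005  0.0008  0.0005 -0.0008 -0.0005 -0.0003]
rib [0.5232 0.1718 0.07  ] 0.04318593344494401 23.847740776133936
rib [0.519  0.1689 0.07  ] 0.038225863460683955 22.428761111334236
stud [0.4772 0.1943 0.07  ] 0.04049123099939027 99.26087908680387
```

Combined estimate: centre (0.483, 0.1547), bar 44.3°, closed 23.0° (rib-to-rib), drop at 98°. Now I'll grasp and turn back.

```bash
python3 - <<'E'
from h import *
np.set_printoptions(precision=4,suppress=True)
def rep(s): print(s,status.current_position(),status.current_contact_force(),status.current_torque(),status.current_grip_width(),status.current_grasp_force(),status.current_clock())
env.line_to([0.483,0.1547,0.136],q(44.3),rate=.1); rep("down")
env.grab(f_grip=35); rep("grab")
j=np.array(status.current_joint_pos())
n=4
for k in range(n):
    j[5]-=np.radians(53.7)/n; env.move_j(list(j))
    rep("turn")
E
```

```text
down [0.4836 0.1547 0.1368] [-0.5303 -0.3272  0.0684] [-0.0842  0.0789 -0.0724] 1.000362094510826 0.0 6.15
grab [0.483  0.1547 0.136 ] [ 0.4565 -0.5145 -0.3394] [-0.0179  0.1536  0.0254] 0.16552022021973012 34.999675154685974 7.325
turn [0.483  0.1547 0.136 ] [ 0.1123 -0.2265 -0.5822] [-0.0422  0.13    0.0219] 0.1664961517948622 34.9995356798172 7.6583
turn [0.483  0.1547 0.136 ] [-1.21    0.2667  0.3   ] [-0.0317  0.0387 -0.0711] 0.16597354889391933 34.999603629112244 7.9917
turn [0.4829 0.1547 0.1359] [-0.9954 -0.2353 -0.2631] [-0.0681  0.1903  0.0242] 0.1649962000802608 34.99961078166962 8.325
turn [0.4828 0.1547 0.1358] [-0.347  -0.3641 -1.2936] [-0.054   0.0889 -0.039 ] 0.16613020008536356 34.9992710351944 8.6583
```

```bash
python3 - <<'E'
from h import *
np.set_printoptions(precision=4,suppress=True)
for z in (.132,.129,.1275,.1265,.126):
    env.line_to([0.483,0.1547,z],rate=.02); F=np.array(status.current_contact_force())
    print(z,status.current_position(),F,status.current_torque(),status.current_clock())
    if F[2]>12: break
E
```

```text
0.132 [0.4829 0.1547 0.1317] [ 0.026   0.2336 -1.7313] [-0.0832  0.0597  0.0073] 9.0083
0.129 [0.4829 0.1547 0.1288] [-0.3276  0.4336 -0.7452] [-0.0325  0.16   -0.0146] 9.3083
0.1275 [0.483  0.1547 0.1274] [-0.2555  0.0056 -1.1694] [-0.0943  0.1044  0.0149] 9.5583
0.1265 [0.483  0.1547 0.1264] [-0.9881 -0.0504 -1.4672] [-0.004   0.0382  0.0085] 9.8083
0.126 [0.483  0.1547 0.126 ] [-0.6262  0.8323 -0.4609] [-0.0636  0.1849  0.0067] 10.0583
```

It dropped in freely. I'll feel for the rim, back off slightly, then turn forward.

```bash
python3 - <<'E'
from h import *
np.set_printoptions(precision=4,suppress=True)
z=.126
while z>.1245:
    z-=.0004; env.line_to([0.483,0.1547,z],rate=.02); F=np.array(status.current_contact_force()); print(round(z,4),F[2])
    if F[2]>4: break
env.line_to([0.483,0.1547,z+.0008],rate=.02)
j=np.array(status.current_joint_pos())
for k in range(5):
    j[5]+=np.radians(75)/5; env.move_j(list(j))
    print(k,status.current_position(),status.current_contact_force(),np.array(status.current_torque()),status.current_grip_width(),status.current_clock())
    if abs(status.current_torque()[2])>.6: break
o=status.current_orientation(); print("psi",np.degrees(2*np.arctan2(o[1],o[0])))
E
```

```text
0.1256 3.9424541642886135
0.1252 6.858939015067892
0 [0.4834 0.1548 0.126 ] [-0.374   0.8746 -0.1891] [ 0.0454  0.0417 -0.022 ] 0.1655854382577387 11.1667
1 [0.4833 0.1547 0.126 ] [0.6248 0.5452 0.4022] [-0.0267  0.0362 -0.008 ] 0.16411099402306614 11.525
2 [0.4831 0.1547 0.126 ] [ 0.1656 -0.3694  0.412 ] [-0.1039  0.0391  0.0051] 0.16588940227961252 11.8833
3 [0.4831 0.1547 0.126 ] [ 0.7893 -0.6313 -0.3484] [-0.1266  0.0968  0.0586] 0.16727371494528645 12.2417
4 [0.4831 0.1547 0.126 ] [ 0.3994 -0.5316 -0.2696] [-0.1108  0.0497 -0.0439] 0.16780157264347775 12.6
psi 23.307466722732787
```

Turned to 23.3° with no stop felt. I'll release, rise and check the alignment from above.

```bash
python3 - <<'E'
from h import *
env.hold(.3); env.ungrasp(); env.line_to([0.483,0.1547,0.23],rate=.12)
c=viewer.read_camera("wrist"); save(c,"w3.png")
p=proj(c,[.483,.1547,.09]).astype(int); x0,y0=p[0]-80,p[1]-85; print(x0,y0,status.current_clock(),status.current_position())
im=cv2.imread("pics/w3.png")[y0:y0+150,x0:x0+160]
im=cv2.resize(im,None,fx=4,fy=4,interpolation=cv2.INTER_CUBIC); im=np.clip(255*(im/255.)**0.6,0,255).astype(np.uint8); cv2.imwrite("pics/w3c.png",im)
E
```

```text
240 154 15.225 [0.48237487 0.15463337 0.22885398]
```

View pics/w3c.png

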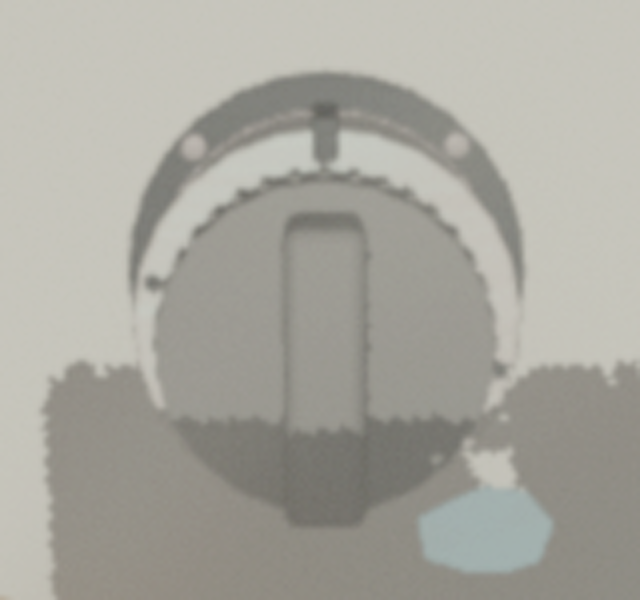

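The bar (centre column ~325.5) and the rib (column ~325) line up, with studs at (153,283) and (500,370). I'll run a numeric check.

```bash
python3 - <<'E'
from h import *
np.set_printoptions(precision=4,suppress=True)
c=viewer.read_camera("wrist")
P=lambda x,y,z: at_z(c,(240+x/4-.4,154+y/4-.4),z)
ang=lambda a,b: np.degrees(np.arctan2(*(b-a)[1::-1]))
z=.123
print("bar",ang(P(287,510,z),P(284,235,z)),ang(P(366,510,z),P(366,235,z)),P(325.5,370,z))
s=P(500,370,.07),P(153,283,.07); print("studs",ang(*s)-75,np.linalg.norm(s[0]-s[1]),(s[0]+s[1])/2)
C=(s[0]+s[1])/2; r=P(325.5,135,.07); print("rib",ang(C,r),np.linalg.norm(r-C))
print(ang(P(326,160,.07),P(325,118,.07)))
z=[np.linalg.norm(P(286,400,h)-P(367,400,h)) for h in (.123,.133)]; print(z)
E
```

```text
bar 23.28091222545425 23.4502462412841 [0.4858 0.1558 0.123 ]
studs 23.649461980556126 0.08135141117692408 [0.4828 0.154  0.07  ]
rib 23.748628055924552 0.04318515366427754
24.43701335235348
[np.float64(0.015474996570041505), np.float64(0.014879243531010411)]
```

The bar is at 23.4° and the ribs and studs at 23.7°, so they agree to about 0.4°. The lid is seated low and the gripper is clear, so I'm handing in.

```bash
python3 -c "
from h import *
print(job.job_done(),status.current_clock())"
```

```text
the job is handed in; nothing more can be done
the job is handed in; nothing more can be done
```

The job is handed in: I turned the high lid back to its drop point, lowered it 10 mm onto the rim, turned it forward to within about 0.4° of the ribs as measured, and let go at about 15 s; the other lid was never touched.

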